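# Hold the magnet clip open over the recipe card

## Robot

A 6-joint arm with a two-finger parallel gripper is mounted at the origin on a cart in front of the work surface, level with it; the furniture and walls round the work are solid. World frame = base frame: x ahead of the robot, y to its left, z up, the work surface at z = 0. Lengths are in mm, angles in rad, forces in N, time in s.
With the tool pointing down it reaches from about 425 to 950 mm from the base axis. Payload 14.7 kg.
Tool frame: the origin (TCP) lies between the finger pads; the fingertips stand 14 mm ahead of it and the grasp point (between the pads) lies 5 mm behind it (manip.tip_reach is the distance from the TCP to the fingertips, in mm); z points along the fingers, y is the line along which they close (so a half turn about z gives the same grasp; the last joint's range is limited). The gripper opens to 85 mm and grips with 20 to 120 N. Pads are 22 mm wide; open, the fingers measure 114 mm over their backs; the gripper's body (76 mm by 85 mm) begins 54 mm behind the grasp point. The pads swing forward as they close: fully open they stand 13 mm farther back than shut.
Start: joints at [1.2, 0.48, 1.596, -0, 1.065, -0.047], TCP at [206.787, 616.224, 245.297] pointing down, gripper open.
Joint ranges: [-2.75, 2.75], [-0.82, 2.05], [0.23, 2.67], [-1.56, 4.7], [0.09, 2.69], [-2.92, 2.92]. Speed limits (rad/s): [1.89, 1.89, 2.39, 3.01, 3.01, 3.01].

## Interface

Orientations are given as [roll, pitch, yaw] about the fixed x, y, z axes, in that order (R = Rz(yaw) Ry(pitch) Rx(roll)).
In Python, from rig import manip, capture, get_calibration, job_done, models gives the robot as it stands.
- The arm moves only by the tool carry_out, never from a script. Its argument "deltas" is a list of rows, each an object of numbers: "x", "y", "z": the shift along the tool's x, y, z in mm; "spin": the turn about the tool's z in rad; "jaw": the finger opening in mm, from 0 to 85.4. A call has 1 to 5 rows; each row shifts and turns the commanded pose from where the row before left it, along the tool's axes as they then stand; what a row does not reach is not made up. A row lasts 1/12 s, in which the tool goes at most 41.7 mm and 7.16 degrees, less where a joint would pass 70% of its speed; a pose out of reach is approached as far as the arm can. A call is refused whole if a number of a shift passes 41.7 or a number of a turn 0.125, either way. A call with a gripper value outside its range is refused whole. The fingers move at their own pace and stop on an object; the grip force is fixed at half the most. Time passes only in rows, so rows that do not move let the fingers close. It gives the time, the measured TCP pose, the force, the opening and the grip force at its end, in the units of the state.
- manip.get_state(): the state, without advancing time (a new reading comes with each control period).
- capture(name): name is "scene" or "side" or "wrist"; returns the picture (420x560x3 uint8, blue, green, red); there is no depth.
- get_calibration(name): a dict with "camera_matrix" (3x3 intrinsics, pixels), "cam_to_world" (4x4, takes a point from camera to world coordinates); the wrist camera has in their place "tool_from_camera" (4x4, takes a point from camera to tool coordinates, whose origin is the TCP and whose axes are the flange's). Camera axes: x right, y down, z forward; pixel columns grow to the right and rows downward; lengths in mm; the calibration is good to about 2 mm. A picture is of the moment at which its call begins: read the wrist's pose just before it. get_calibration takes no time and is no camera call.
- job_done(): hands the job in; it is judged then, once.
Trained networks look in the newest picture that a camera, given by its name, has taken for a name from the list of things; names that differ only in an ending like _2 or _b are one class to them, and where a whole thing is asked for, a point or a joint stands for the part that bears it (a point fixed in the world has none). Each returns a list of dicts, best first, with "score" (0 to 1); they miss things now and then, are a little off and sometimes report something else, mostly with a low value. They report only what shows in the picture. A call takes as long as a camera call.
- models.spot_in(thing, camera): "xyz" ([x, y, z] in mm, in the coordinates of the camera as it stood for that picture, good to about 4 mm: the middle of the surface that is visible of it).
- models.silhouettes(thing, camera): "region" (420x560 bool, what is visible of it).
The state is a dict: "t": time; "joint_pos": joint angles; "joint_velocities": joint speeds; "joint_torque": joint torques, N m; "tcp_pos": TCP position; "tcp_rot": TCP orientation; "ft_force": force on the tool from outside, world axes, zero at the start; "torque": the same for the moment, N m; "grip_width": finger opening in mm; "finger_force": force on a finger pad.
Only numpy, scipy, OpenCV 4.12 (cv2) and the standard library are available. Lean on these libraries where they do the work, as an engineer would, in place of code of your own. Each camera call takes 0.05 s, during which the arm holds its last target. There are 200 camera calls.

## Task

The recipe card on the stand goes up on the fridge, face out, together with a second card that I am about to slip in behind it. Take the large magnet clip off the rim of the recipe tin, turn it so that its magnet is on the blank back side of the card, and bring it squeezed wide open down over the middle of the card's top edge, square to the card, one jaw each side, lips one to two centimetres below the edge and not touching the card. Finish there, still holding the clip gaping; do not shove the card or its stand, and leave the small clip and everything else where they are.

Things in the scene. Friction and masses are not known exactly. Their poses are not given: they have to be found in the camera images.
- clip_grip (a point): large steel bulldog clip: point midway between its two squeezing tails. It starts clamped by its spring on the tin's right-hand wall, tails up, jaws down, magnet outward; this point is then 44 mm above the tin's rim. Axes as parked: x along the jaws and the wall, y out of the half that bears the magnet, z up. These axes belong to that half, which swings by half the opening when squeezed
- clip: the same clip, 60 g, same axes; origin at the middle of its pin (hinge along x, coil 9 mm thick), 26 mm below clip_grip. Tails: flat plates 26 mm wide (x), up to 45 mm above the pin, parked in a V 16 mm wide over the outside at the pin and 41 mm at the top; squeezing them together along y opens the jaws. Magnet: black disc, 25 mm across, 7 mm thick, 20 mm below the pin
- clip_back_lip (a point): middle of the lip (lowest inner edge) of the clip's jaw that bears the magnet; jaws 46 mm wide (x), lips 41 mm below the pin as parked, 39 mm when wide open
- clip_front_lip (a point): middle of the lip of the clip's other, plain jaw
- clip_front (a joint): opening of the large clip, rad: 0 parked on the 3 mm wall, -0.07 fully shut, 0.56 squeezed fully open (tails parallel, 16 mm over the outside, lips 25 mm apart). Sprung shut: about 4 N at the tail tops starts to open it, 8 to 13 N holds it fully open, more does no harm
- small_clip_grip (a point): the other, smaller steel clip parked on the same wall, without a magnet (jaws 30 mm, tails 18 mm wide, 34 mm long): point 26 mm above its pin; leave it. Which of the two clips is nearer the robot varies; they are 76 to 104 mm apart
- recipe_tin: open white sheet-steel tin of index cards, 190 (x) x 140 (y) x 105 mm tall, walls 3 mm, fixed; origin under its centre, label frame on its front (-x); its right-hand wall (-y, mid-thickness at y = -68.5 mm) carries the clips and reaches 23 mm up between their jaws; the cards inside stay 20 mm below the rim
- card_edge (a point): middle of the top edge of the recipe card, 112 mm above the worktop: stiff laminated card 148 wide (y) x 100 x 2.5 mm thick, standing upright in a slotted wooden block. Axes: y along the edge, z up, x out of the card's blank back; the ruled front looks to -x, towards the robot
- card_stand: the wooden block (50 x 120 x 24 mm) with the card, 0.4 kg, loose on the worktop; origin under its centre, axes as card_edge
- mug: white mug, 82 mm across, 94 mm tall, handle at -y; origin under it; leave it
- bowl: white footed bowl with patterned rim, 200 mm across, 91 mm tall; origin under its centre; leave it
- garlic_jar: small spice jar with white cap, 34 mm across, 89 mm tall; origin under its centre; leave it
- red_cap_jar: spice jar with red cap, 44 mm across, 110 mm tall; origin under its centre; leave it
- oil_bottle: slim yellow bottle, 40 mm across, 146 mm tall; origin under its centre; leave it
- seed_jar: short dark spice jar, black cap, 37 mm across, 84 mm tall; origin under its centre; leave it

How it is judged (in metres and radians):
On the way:
1. the large clip is lifted clear of the tin's rim in the fingers (z of clip_back_lip in the frame of recipe_tin above 0.115 m and contact force between the fingers and clip above 1 N and contact force between clip and recipe_tin below 0.1 N), for 0.2 s.
At the end, for the whole second after the job is handed in: Fingers hold the large clip open (over 0.42 rad), still, touching neither card nor tin (under 0.3 N): magnet jaw behind, plain jaw in front, lips 4-25 mm off the card, 6-32 mm below its edge, within 20 mm of the middle, square within 0.15 rad; card upright, within 10 mm of its place (value of joint clip_front above 0.42 rad and contact force between the fingers and clip above 2 N and x of clip_back_lip in the frame of card_edge between 0.004 and 0.025 m and x of clip_front_lip in the frame of card_edge between -0.025 and -0.004 m and z of clip_back_lip in the frame of card_edge between -0.032 and -0.006 m and z of clip_front_lip in the frame of card_edge between -0.032 and -0.006 m and y of clip_back_lip in the frame of card_edge between -0.02 and 0.02 m and angle between the x axis of clip and the y axis of card_edge, either way round below 0.15 rad and contact force between clip and card_stand below 0.3 N and contact force between clip and recipe_tin below 0.3 N and linear speed of clip below 0.03 m/s and angle between card_edge's own z axis and vertical below 0.05 rad and distance of card_edge from where it was at the start of the episode below 0.01 m); the arm keeps its last pose, push and grip.
It fails at once if the clip or the robot pushes on the card or its stand with more than 5 N (contact force between any of clip, the arm, the fingers and card_stand above 5 N).
It fails at once if the card stand is shifted by more than 15 mm (distance of card_edge from where it was at the start of the episode above 0.015 m).
It fails at once if the small clip is taken or shifted by more than 15 mm (distance of small_clip_grip from where it was at the start of the episode above 0.015 m).
It fails at once if a bystander is shifted by more than 25 mm (distance of any of mug, bowl, garlic_jar, red_cap_jar, oil_bottle, seed_jar from where it was at the start of the episode above 0.025 m).
It also fails if it takes over 38 s, if anything falls off the work surface, if the arm or the gripper's body presses on something with over 40 N, if the wrist force passes 120 N, or if a joint passes its speed limit or range.

## Working session

There is one attempt and no reset: what is moved stays moved. The work goes in short steps, Python scripts to look and compute and a tool call to move; the robot and the scene stay as the last step left them, time stands still between calls to the robot, and variables do not carry over. Pictures are saved under pics/ and viewed, at most 10 in all, crops included, and the job is handed in when it is done.

Besides the shell and the picture viewer there is one more tool, called after "Call:" in YAML: its name, and indented under it one key for each argument. carry_out: Moves the arm, as the interface text tells. Its arguments: {"type":"object","properties":{"deltas":{"type":"array"}},"required":["deltas"]}

```bash
mkdir -p pics
cat > h.py <<'E'
import numpy as np, cv2
from rig import manip, capture, get_calibration, job_done, models
from scipy.spatial.transform import Rotation as R
def pose():
    s=manip.get_state(); T=np.eye(4); T[:3,:3]=R.from_euler('xyz',s['tcp_rot']).as_matrix(); T[:3,3]=s['tcp_pos']; return T
def c2w(cam):
    c=get_calibration(cam)
    return c['camera_matrix'], (pose()@c['tool_from_camera'] if cam=='wrist' else c['cam_to_world'])
def spot(th,cam):
    K,T=c2w(cam)
    return [(round(d['score'],2),(T@np.r_[d['xyz'],1])[:3].round(0).tolist()) for d in models.spot_in(th,cam)[:2]]
def proj(p,cam):
    K,T=c2w(cam); q=np.linalg.inv(T)@np.r_[p,1]; u=K@q[:3]; return u[:2]/u[2]
def onplane(uv,cam,ax,val):
    K,T=c2w(cam); d=T[:3,:3]@np.linalg.solve(K,np.r_[uv,1]); o=T[:3,3]; return o+d*(val-o[ax])/d[ax]
E
python3 - <<'E'
from h import *
s=manip.get_state();print(s['tcp_pos'],s['tcp_rot'],s['grip_width'],s['t'])
im={c:capture(c) for c in('scene','side')}
cv2.imwrite('pics/a.png',im['scene']);cv2.imwrite('pics/b.png',im['side'])
for c in('scene','side'):
    print(c,c2w(c)[1].round(2).tolist())
    for t in('clip','small_clip_grip','recipe_tin','card_edge','card_stand','mug','bowl','garlic_jar','red_cap_jar','oil_bottle','seed_jar'): print(t,spot(t,c))
E
```

```text
[206.64984865 615.84167178 244.66409636] [-3.14036288e+00 -4.00665389e-05  2.81781576e+00] 85.67290006918617 0.0
scene [[0.47, -0.57, 0.68, -744.65], [-0.88, -0.28, 0.37, -705.96], [-0.02, -0.77, -0.64, 1291.83], [0.0, 0.0, 0.0, 1.0]]
clip []
small_clip_grip [(0.64, [508.0, 197.0, 130.0])]
recipe_tin [(0.92, [521.0, 273.0, 76.0])]
card_edge [(0.65, [533.0, -202.0, 49.0]), (0.32, [469.0, -476.0, 51.0])]
card_stand [(0.66, [533.0, -204.0, 48.0])]
mug [(0.9, [367.0, 425.0, 72.0]), (0.24, [531.0, -204.0, 52.0])]
bowl [(0.88, [467.0, -474.0, 51.0]), (0.69, [533.0, -207.0, 46.0])]
garlic_jar [(0.55, [400.0, -43.0, 57.0])]
red_cap_jar [(0.86, [672.0, -48.0, 70.0]), (0.65, [588.0, 224.0, 138.0])]
oil_bottle [(0.76, [719.0, -135.0, 70.0])]
seed_jar [(0.71, [673.0, -216.0, 55.0])]
side [[-0.99, -0.1, 0.13, 366.01], [-0.16, 0.62, -0.77, 1153.45], [-0.0, -0.78, -0.63, 1063.87], [0.0, 0.0, 0.0, 1.0]]
clip [(0.56, [591.0, 219.0, 123.0]), (0.2, [366.0, 441.0, 54.0])]
small_clip_grip [(0.64, [508.0, 204.0, 125.0])]
recipe_tin [(0.6, [538.0, 283.0, 56.0]), (0.56, [589.0, 217.0, 123.0])]
card_edge [(0.7, [531.0, -181.0, 28.0])]
card_stand [(0.63, [533.0, -183.0, 23.0]), (0.47, [685.0, -200.0, 55.0])]
mug [(0.75, [370.0, 438.0, 54.0]), (0.72, [589.0, 221.0, 114.0])]
bowl [(0.87, [432.0, -524.0, 57.0]), (0.71, [590.0, 217.0, 124.0])]
garlic_jar [(0.86, [407.0, -20.0, 56.0]), (0.41, [434.0, -524.0, 55.0])]
red_cap_jar [(0.56, [684.0, -24.0, 68.0])]
oil_bottle []
seed_jar [(0.63, [682.0, -199.0, 54.0])]
```

View pics/a.png

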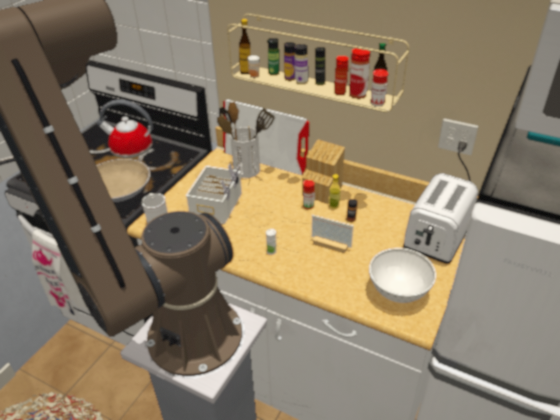

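View pics/b.png

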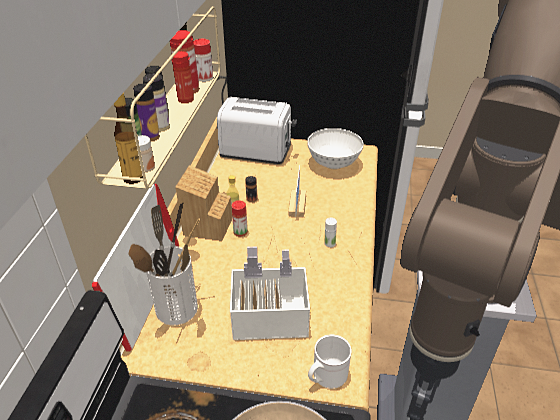

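The scene view shows the card at about (332,232) and the tin at (213,193). The side view shows the large clip at (253,262), the small one at (286,262) and the card edge-on at (298,190). The large clip is the farther one, near x=590, y=212. I'll fly over it with the tool turned to yaw 0.

```bash
cat >> h.py <<'E'
def plan(goal,yaw,n,jaw):
    T=pose(); y0=R.from_matrix(T[:3,:3]).as_euler('xyz')[2]; p=T[:3,3]; st=(np.array(goal)-p)/n; dy=(yaw-y0)/n; rows=[]
    for i in range(n):
        a=R.from_euler('xyz',[np.pi,0,y0+dy*i]).as_matrix(); d=a.T@st
        rows.append(dict(x=round(d[0],1),y=round(d[1],1),z=round(d[2],1),spin=round(-dy,4),jaw=jaw))
    for k in range(0,n,5): print(str(rows[k:k+5]).replace("'",'"'))
E
python3 - <<'E'
from h import *
print(get_calibration('wrist')['tool_from_camera'].round(2).tolist(),get_calibration('wrist')['camera_matrix'].tolist())
plan([570,190,300],0,25,70)
E
```

```text
[[-0.0, -0.95, -0.31, 81.04], [1.0, -0.0, -0.0, -0.12], [0.0, -0.31, 0.95, -127.93], [0.0, 0.0, 0.0, 1.0]] [[302.663206225037, 0.0, 272.97508569467715], [0.0, 302.663206225037, 211.34891308280496], [0.0, 0.0, 1.0]]
[{"x": np.float64(-19.2), "y": np.float64(-11.5), "z": np.float64(-2.2), "spin": np.float64(0.1127), "jaw": 70}, {"x": np.float64(-20.4), "y": np.float64(-9.3), "z": np.float64(-2.2), "spin": np.float64(0.1127), "jaw": 70}, {"x": np.float64(-21.3), "y": np.float64(-7.0), "z": np.float64(-2.2), "spin": np.float64(0.1127), "jaw": 70}, {"x": np.float64(-21.9), "y": np.float64(-4.5), "z": np.float64(-2.2), "spin": np.float64(0.1127), "jaw": 70}, {"x": np.float64(-22.3), "y": np.float64(-2.0), "z": np.float64(-2.2), "spin": np.float64(0.1127), "jaw": 70}]
[{"x": np.float64(-22.4), "y": np.float64(0.5), "z": np.float64(-2.2), "spin": np.float64(0.1127), "jaw": 70}, {"x": np.float64(-22.2), "y": np.float64(3.0), "z": np.float64(-2.2), "spin": np.float64(0.1127), "jaw": 70}, {"x": np.float64(-21.7), "y": np.float64(5.5), "z": np.float64(-2.2), "spin": np.float64(0.1127), "jaw": 70
[... 1177 characters left out ...]
2), "spin": np.float64(0.1127), "jaw": 70}, {"x": np.float64(0.7), "y": np.float64(22.4), "z": np.float64(-2.2), "spin": np.float64(0.1127), "jaw": 70}]
[{"x": np.float64(3.2), "y": np.float64(22.2), "z": np.float64(-2.2), "spin": np.float64(0.1127), "jaw": 70}, {"x": np.float64(5.6), "y": np.float64(21.7), "z": np.float64(-2.2), "spin": np.float64(0.1127), "jaw": 70}, {"x": np.float64(8.0), "y": np.float64(20.9), "z": np.float64(-2.2), "spin": np.float64(0.1127), "jaw": 70}, {"x": np.float64(10.3), "y": np.float64(19.9), "z": np.float64(-2.2), "spin": np.float64(0.1127), "jaw": 70}, {"x": np.float64(12.5), "y": np.float64(18.6), "z": np.float64(-2.2), "spin": np.float64(0.1127), "jaw": 70}]
```

Call:
carry_out:
  deltas:
    - {"x": -19,"y": -11.5,"z": -3,"spin": 0.113,"jaw": 70}
    - {"x": -20.5,"y": -9.5,"z": -3,"spin": 0.113,"jaw": 70}
    - {"x": -21.5,"y": -7,"z": -3,"spin": 0.113,"jaw": 70}
    - {"x": -22,"y": -4.5,"z": -3,"spin": 0.113,"jaw": 70}
    - {"x": -22.5,"y": -2,"z": -3,"spin": 0.113,"jaw": 70}

```text
t: 1.62
tcp_pos: [280.1, 529.7, 260.4]
tcp_rot: [3.142, 0.0, 2.247]
ft_force: [1.3, 0.2, -0.1]
grip_width: 69.9
finger_force: 0.0
```

Call:
carry_out:
  deltas:
    - {"x": -22.5,"y": 0.5,"z": -3,"spin": 0.113,"jaw": 70}
    - {"x": -22,"y": 3,"z": -3,"spin": 0.113,"jaw": 70}
    - {"x": -21.5,"y": 5.5,"z": -3,"spin": 0.113,"jaw": 70}
    - {"x": -21,"y": 8,"z": -3,"spin": 0.113,"jaw": 70}
    - {"x": -20,"y": 10,"z": -3,"spin": 0.113,"jaw": 70}

```text
t: 2.03
tcp_pos: [352.5, 444.4, 275.6]
tcp_rot: [3.141, -0.0, 1.682]
ft_force: [0.8, 0.7, 0.3]
grip_width: 70.0
finger_force: 0.0
```

Call:
carry_out:
  deltas:
    - {"x": -18.5,"y": 12.5,"z": -3,"spin": 0.113,"jaw": 70}
    - {"x": -17,"y": 14.5,"z": -3,"spin": 0.113,"jaw": 70}
    - {"x": -15.5,"y": 16,"z": -3,"spin": 0.113,"jaw": 70}
    - {"x": -13.5,"y": 18,"z": -3,"spin": 0.113,"jaw": 70}
    - {"x": -11.5,"y": 19.5,"z": -3,"spin": 0.113,"jaw": 70}

```text
t: 2.45
tcp_pos: [425.0, 359.0, 290.6]
tcp_rot: [3.141, -0.0, 1.117]
ft_force: [-0.2, 0.1, -0.7]
grip_width: 70.1
finger_force: 0.0
```

Call:
carry_out:
  deltas:
    - {"x": -9,"y": 20.5,"z": -3,"spin": 0.113,"jaw": 70}
    - {"x": -7,"y": 21.5,"z": -3,"spin": 0.113,"jaw": 70}
    - {"x": -4.5,"y": 22,"z": -3,"spin": 0.113,"jaw": 70}
    - {"x": -2,"y": 22.5,"z": -3,"spin": 0.113,"jaw": 70}
    - {"x": 0.5,"y": 22.5,"z": -3,"spin": 0.113,"jaw": 70}

```text
t: 2.87
tcp_pos: [497.4, 272.7, 305.6]
tcp_rot: [3.142, -0.0, 0.552]
ft_force: [0.6, 1.3, -0.4]
grip_width: 70.0
finger_force: 0.0
```

Call:
carry_out:
  deltas:
    - {"x": 3,"y": 22,"spin": 0.113,"jaw": 70}
    - {"x": 5.5,"y": 21.5,"spin": 0.113,"jaw": 70}
    - {"x": 8,"y": 21,"spin": 0.113,"jaw": 70}
    - {"x": 10.5,"y": 20,"spin": 0.113,"jaw": 70}
    - {"x": 12.5,"y": 18.5,"spin": 0.113,"jaw": 70}

```text
invalid input at $.deltas[0]: expected keys x, y, z, spin, jaw
```

Run:
```python
from h import *
s=manip.get_state();print(s['t'],s['tcp_pos'],s['tcp_rot'],s['joint_pos'],s['ft_force'])
im=capture('wrist');cv2.imwrite('pics/c.png',im)
for t in('clip','clip_grip','small_clip_grip','recipe_tin'): print(t,spot(t,'wrist'))
for p in([590,212,168],[508,212,155],[500,212,105],[545,280,105]): print(p,proj(p,'wrist').round(0))
```

```text
2.8667 [497.35445012 272.67889977 305.56538118] [ 3.14158320e+00 -2.05020223e-04  5.52186326e-01] [4.48052008e-01 3.06593294e-01 1.71574759e+00 1.32373659e-05
 1.11904687e+00 1.46665623e+00] [ 0.62443331  1.33983469 -0.37570811]
clip [(0.6, [594.0, 206.0, 130.0]), (0.54, [589.0, 216.0, 111.0])]
clip_grip [(0.6, [593.0, 207.0, 130.0])]
small_clip_grip [(0.56, [508.0, 196.0, 128.0])]
recipe_tin [(0.92, [546.0, 277.0, 50.0])]
[590, 212, 168] [391. 152.]
[508, 212, 155] [333. 222.]
[500, 212, 105] [321. 212.]
[545, 280, 105] [292. 147.]
```

View pics/c.png

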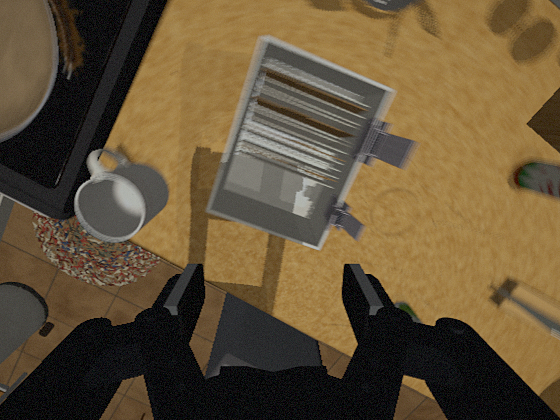

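The wrist view shows the tin's rim corners at (265,38), (393,90), (325,247) and (209,212). The large clip is at (385,145) and the small one at (345,220). Next I'll fit the rim and the clip silhouettes.

Run:
```python
from h import *
for uv in((265,38),(393,90),(325,247),(209,212)): print(uv,onplane(uv,'wrist',2,105).round(1))
for t in('clip','small_clip_grip'):
    for d in models.silhouettes(t,'wrist')[:2]:
        m=d['region'];h=m.astype(np.uint8);r=cv2.minAreaRect(np.argwhere(m)[:,::-1].astype(np.float32));b=cv2.boxPoints(r)
        print(t,d['score'],m.sum(),b.round(0).tolist(),[onplane(q,'wrist',2,140 if t=='clip' else 130).round(0)[:2].tolist() for q in b])
plan([570,195,305],0,5,70)
```

```text
(265, 38) [616.8 358.4 105. ]
(393, 90) [645.6 224.8 105. ]
(325, 247) [467.1 182.9 105. ]
(209, 212) [432.7 320.6 105. ]
clip 0.94 2021 [[345.0, 156.0], [364.0, 112.0], [416.0, 134.0], [396.0, 179.0]] [[566.0, 236.0], [608.0, 246.0], [618.0, 192.0], [575.0, 181.0]]
clip 0.18 23018 [[189.0, 206.0], [258.0, 34.0], [390.0, 87.0], [321.0, 259.0]] [[442.0, 340.0], [610.0, 361.0], [637.0, 239.0], [464.0, 193.0]]
small_clip_grip 0.61 934 [[314.0, 225.0], [330.0, 193.0], [368.0, 212.0], [352.0, 244.0]] [[490.0, 218.0], [527.0, 224.0], [532.0, 178.0], [493.0, 171.0]]
small_clip_grip 0.54 5822 [[60.0, 223.0], [92.0, 145.0], [175.0, 179.0], [142.0, 258.0]] [[347.0, 450.0], [443.0, 451.0], [455.0, 367.0], [356.0, 358.0]]
[{"x": np.float64(4.1), "y": np.float64(21.3), "z": np.float64(0.0), "spin": np.float64(0.112), "jaw": 70}, {"x": np.float64(6.5), "y": np.float64(20.7), "z": np.float64(0.0), "spin": np.float64(0.112), "jaw": 70}, {"x": np.float64(8.7), "y": np.float64(19.8), "z": np.float64(0.0), "spin": np.float64(0.112), "jaw": 70}, {"x": np.float64(10.9), "y": np.float64(18.7), "z": np.float64(0.0), "spin": np.float64(0.112), "jaw": 70}, {"x": np.float64(12.9), "y": np.float64(17.4), "z": np.float64(0.0), "spin": np.float64(0.112), "jaw": 70}]
```

Run:
```python
from h import *
plan([592,214,280],0.225,5,70)
```

```text
[{"x": np.float64(9.9), "y": np.float64(20.4), "z": np.float64(5.0), "spin": np.float64(0.067), "jaw": 70}, {"x": np.float64(11.2), "y": np.float64(19.7), "z": np.float64(5.0), "spin": np.float64(0.067), "jaw": 70}, {"x": np.float64(12.5), "y": np.float64(18.9), "z": np.float64(5.0), "spin": np.float64(0.067), "jaw": 70}, {"x": np.float64(13.7), "y": np.float64(18.0), "z": np.float64(5.0), "spin": np.float64(0.067), "jaw": 70}, {"x": np.float64(14.9), "y": np.float64(17.0), "z": np.float64(5.0), "spin": np.float64(0.067), "jaw": 70}]
```

Call:
carry_out:
  deltas:
    - {"x": 10,"y": 20.5,"z": 5,"spin": 0.066,"jaw": 70}
    - {"x": 11,"y": 19.5,"z": 5,"spin": 0.066,"jaw": 70}
    - {"x": 12.5,"y": 19,"z": 5,"spin": 0.066,"jaw": 70}
    - {"x": 13.5,"y": 18,"z": 5,"spin": 0.066,"jaw": 70}
    - {"x": 15,"y": 17,"z": 5,"spin": 0.066,"jaw": 70}

```text
t: 3.63
tcp_pos: [592.7, 213.7, 280.0]
tcp_rot: [-3.142, 0.0, 0.227]
ft_force: [0.4, 0.7, 0.6]
grip_width: 70.2
finger_force: 0.0
```

Call:
carry_out:
  deltas:
    - {"x": 0,"y": 0,"z": 0,"spin": 0,"jaw": 70}

```text
t: 3.72
tcp_pos: [594.5, 212.2, 279.0]
tcp_rot: [3.141, 0.0, 0.224]
ft_force: [-0.9, -0.2, -0.6]
grip_width: 70.0
finger_force: 0.0
```

Run:
```python
from h import *
s=manip.get_state();print(s['t'],s['tcp_pos'],s['tcp_rot'],s['joint_pos'])
im=capture('wrist');cv2.imwrite('pics/d.png',cv2.resize(im[60:360,140:500],None,fx=2,fy=2))
for t in('clip','small_clip_grip'): print(t,spot(t,'wrist'))
d=models.silhouettes('clip','wrist')
for e in d[:1]:
    m=e['region'];r=cv2.minAreaRect(np.argwhere(m)[:,::-1].astype(np.float32));print(e['score'],m.sum(),cv2.boxPoints(r).round(0).tolist())
```

```text
3.7167 [594.50530132 212.16988891 279.02471605] [3.14083567e+00 2.30847838e-04 2.23929551e-01] [ 2.95194171e-01  4.23585955e-01  1.60291917e+00 -8.22451027e-04
  1.11537183e+00  1.64242271e+00]
clip [(0.58, [592.0, 216.0, 138.0])]
small_clip_grip [(0.87, [508.0, 200.0, 129.0])]
0.58 1601 [[242.0, 226.0], [244.0, 169.0], [292.0, 170.0], [290.0, 227.0]]
```

View pics/d.png

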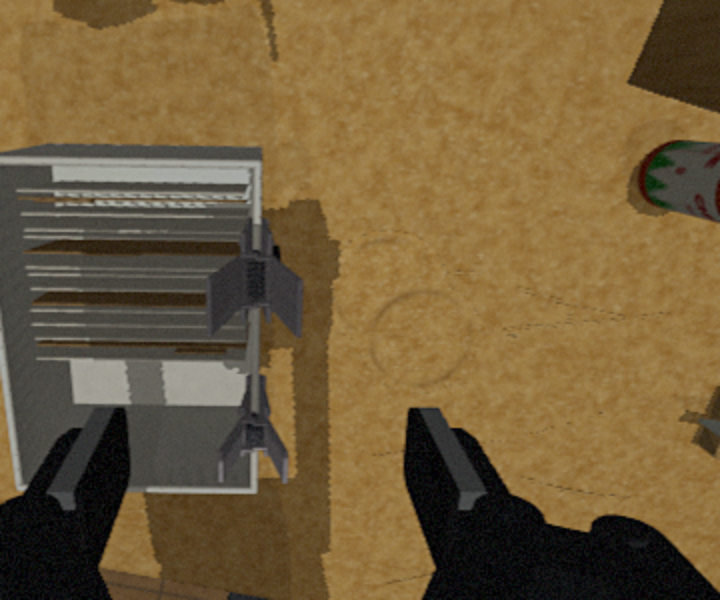

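The view shows the clip's V tails at crop (208..301, 275..336), centre pixel about (267,213), with the wall parallel to the tool's x.

Run:
```python
from h import *
f=lambda u,v,z:onplane((140+u/2,60+v/2),'wrist',2,z)
T=pose()
for u,v,z in((208,275,168),(210,337,168),(301,275,168),(300,335,168),(257,285,123),(258,170,105),(254,485,105)):
    w=f(u,v,z); print((u,v),w.round(1),(T[:3,:3].T@(w-T[:3,3])).round(1))
```

```text
(208, 275) [598.6 240.5 168. ] [ 12.8 -24.  112.3]
(210, 337) [571.9 234.2 168. ] [-14.6 -24.  112.3]
(301, 275) [607.3 203.2 168. ] [ 12.8  14.3 112.3]
(300, 335) [581.5 197.1 168. ] [-13.7  14.3 112.3]
(257, 285) [585.7 217.5 123. ] [ -5.   -4.6 157.3]
(258, 170) [638.  229.2 105. ] [ 48.7  -4.  175.3]
(254, 485) [460.6 190.9 105. ] [-132.8   -7.2  175.4]
```

Call:
carry_out:
  deltas:
    - {"x": -0.5,"y": -4.8,"z": 20,"spin": 0.01,"jaw": 65}
    - {"x": 0,"y": 0,"z": 30,"spin": 0,"jaw": 65}
    - {"x": 0,"y": 0,"z": 30,"spin": 0,"jaw": 65}
    - {"x": 0,"y": 0,"z": 30,"spin": 0,"jaw": 65}
    - {"x": 0,"y": 0,"z": 24,"spin": 0,"jaw": 65}

```text
t: 4.33
tcp_pos: [589.5, 218.8, 144.9]
tcp_rot: [-3.142, 0.001, 0.22]
ft_force: [-0.7, 1.1, -0.5]
grip_width: 65.0
finger_force: 0.0
```

Call:
carry_out:
  deltas:
    - {"x": 0,"y": 0,"z": 0,"spin": 0,"jaw": 65}
    - {"x": 0,"y": 0,"z": 0,"spin": 0,"jaw": 50}

```text
t: 4.5
tcp_pos: [589.8, 218.5, 146.1]
tcp_rot: [3.142, 0.002, 0.219]
ft_force: [0.0, 0.6, 0.6]
grip_width: 54.3
finger_force: 0.0
```

Run:
```python
from h import *
s=manip.get_state();print(s['t'],s['tcp_pos'],s['tcp_rot'],s['grip_width'],s['ft_force'])
im=capture('wrist');cv2.imwrite('pics/e.png',cv2.resize(im[120:420,100:460],None,fx=2,fy=2))
```

```text
4.5 [589.78357748 218.50622213 146.14466466] [3.14151328e+00 1.94843528e-03 2.19483081e-01] 54.29851499735705 [0.0338208  0.63510836 0.55136361]
```

View pics/e.png

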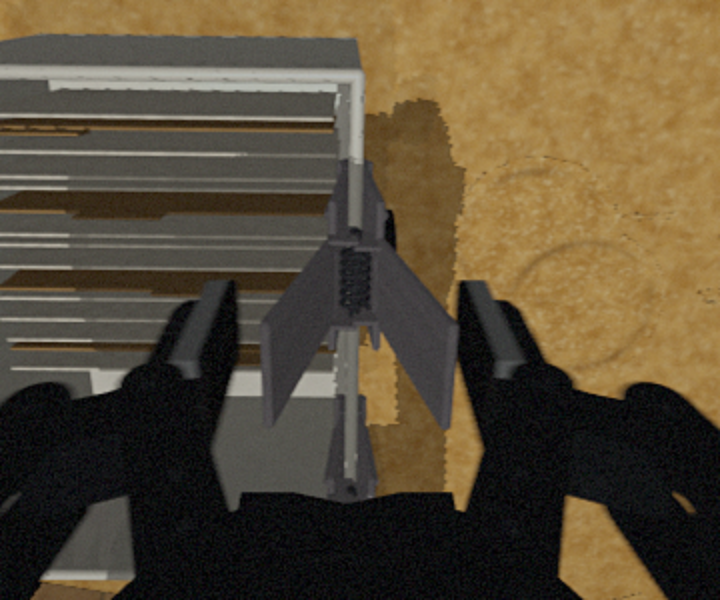

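The view shows the tails centred at crop column 360 and the fingers at 349, so the tool needs to go about +2.5 mm in y and +2.5 mm in x before it closes.

Call:
carry_out:
  deltas:
    - {"x": 2.5,"y": 2.6,"z": 0,"spin": 0.012,"jaw": 50}
    - {"x": 0,"y": 0,"z": 0,"spin": 0,"jaw": 50}
    - {"x": 0,"y": 0,"z": 0,"spin": 0,"jaw": 40}
    - {"x": 0,"y": 0,"z": 0,"spin": 0,"jaw": 30}
    - {"x": 0,"y": 0,"z": 0,"spin": 0,"jaw": 20}

```text
t: 4.97
tcp_pos: [594.1, 215.9, 146.8]
tcp_rot: [-3.142, -0.001, 0.206]
ft_force: [-0.3, -0.7, -1.2]
grip_width: 20.8
finger_force: 7.0
```

Call:
carry_out:
  deltas:
    - {"x": 0,"y": 0,"z": 0,"spin": 0,"jaw": 5}
    - {"x": 0,"y": 0,"z": 0,"spin": 0,"jaw": 5}
    - {"x": 0,"y": 0,"z": 0,"spin": 0,"jaw": 5}
    - {"x": 0,"y": 0,"z": 0,"spin": 0,"jaw": 5}
    - {"x": 0,"y": 0,"z": 0,"spin": 0,"jaw": 5}

```text
t: 5.38
tcp_pos: [593.8, 215.9, 146.2]
tcp_rot: [3.142, 0.0, 0.206]
ft_force: [-0.6, -0.3, -0.9]
grip_width: 12.8
finger_force: 63.5
```

Run:
```python
from h import *
s=manip.get_state();print(s['t'],s['tcp_pos'],s['tcp_rot'],s['grip_width'],s['finger_force'],s['ft_force'])
im=capture('wrist');cv2.imwrite('pics/f.png',cv2.resize(im[120:420,100:460],None,fx=2,fy=2))
```

```text
5.3833 [593.84673521 215.93078655 146.23376614] [3.14158391e+00 1.09331103e-04 2.05808178e-01] 12.786847047195973 63.45717787742615 [-0.63821354 -0.27806811 -0.92326216]
```

View pics/f.png

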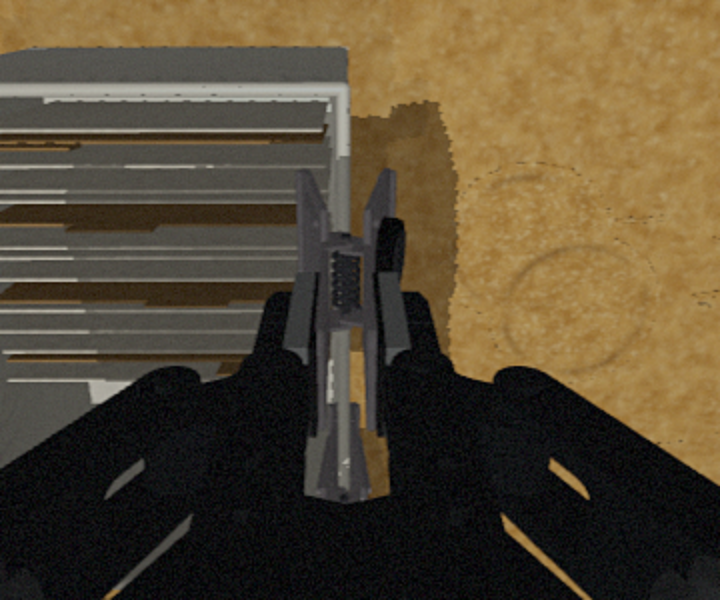

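The view shows the clip held between the pads with its jaws open and the wall midway between them. Next I'll lift it.

Call:
carry_out:
  deltas:
    - {"x": 0,"y": 0,"z": -15,"spin": 0,"jaw": 5}
    - {"x": 0,"y": 0,"z": -30,"spin": 0,"jaw": 5}
    - {"x": 0,"y": 0,"z": -35,"spin": 0,"jaw": 5}
    - {"x": 0,"y": 0,"z": -35,"spin": 0,"jaw": 5}
    - {"x": 0,"y": 0,"z": -30,"spin": 0,"jaw": 5}

```text
t: 5.85
tcp_pos: [594.0, 216.0, 293.6]
tcp_rot: [-3.142, -0.001, 0.206]
ft_force: [1.0, 0.4, -0.2]
grip_width: 12.9
finger_force: 63.5
```

Call:
carry_out:
  deltas:
    - {"x": 0,"y": 0,"z": 0,"spin": 0,"jaw": 5}
    - {"x": 0,"y": 0,"z": 0,"spin": 0,"jaw": 5}

```text
t: 6.02
tcp_pos: [594.7, 216.2, 293.2]
tcp_rot: [-3.141, -0.004, 0.206]
ft_force: [-0.3, 0.4, -1.2]
grip_width: 12.5
finger_force: 63.5
```

Run:
```python
from h import *
s=manip.get_state();print(s['t'],s['grip_width'],s['finger_force'],s['ft_force'])
plan([533,-270,295],1.5708,25,5)
```

```text
6.0167 12.451612829909392 63.456469774246216 [-0.30999192  0.41982596 -1.23442998]
[{"x": np.float64(-6.4), "y": np.float64(18.5), "z": np.float64(-0.1), "spin": np.float64(-0.0546), "jaw": 5}, {"x": np.float64(-7.4), "y": np.float64(18.2), "z": np.float64(-0.1), "spin": np.float64(-0.0546), "jaw": 5}, {"x": np.float64(-8.4), "y": np.float64(17.7), "z": np.float64(-0.1), "spin": np.float64(-0.0546), "jaw": 5}, {"x": np.float64(-9.3), "y": np.float64(17.2), "z": np.float64(-0.1), "spin": np.float64(-0.0546), "jaw": 5}, {"x": np.float64(-10.3), "y": np.float64(16.7), "z": np.float64(-0.1), "spin": np.float64(-0.0546), "jaw": 5}]
[{"x": np.float64(-11.2), "y": np.float64(16.1), "z": np.float64(-0.1), "spin": np.float64(-0.0546), "jaw": 5}, {"x": np.float64(-12.0), "y": np.float64(15.5), "z": np.float64(-0.1), "spin": np.float64(-0.0546), "jaw": 5}, {"x": np.float64(-12.8), "y": np.float64(14.8), "z": np.float64(-0.1), "spin": np.float64(-0.0546), "jaw": 5}, {"x": np.float64(-13.6), "y": np.float64(14.1), "z": np.float64(-0.1), "spin": np.float64(-0.0546), "jaw": 5}, {"x": np.float64(-14
[... 1048 characters left out ...]
pin": np.float64(-0.0546), "jaw": 5}, {"x": np.float64(-19.2), "y": np.float64(3.9), "z": np.float64(-0.1), "spin": np.float64(-0.0546), "jaw": 5}]
[{"x": np.float64(-19.4), "y": np.float64(2.9), "z": np.float64(-0.1), "spin": np.float64(-0.0546), "jaw": 5}, {"x": np.float64(-19.5), "y": np.float64(1.8), "z": np.float64(-0.1), "spin": np.float64(-0.0546), "jaw": 5}, {"x": np.float64(-19.6), "y": np.float64(0.7), "z": np.float64(-0.1), "spin": np.float64(-0.0546), "jaw": 5}, {"x": np.float64(-19.6), "y": np.float64(-0.3), "z": np.float64(-0.1), "spin": np.float64(-0.0546), "jaw": 5}, {"x": np.float64(-19.6), "y": np.float64(-1.4), "z": np.float64(-0.1), "spin": np.float64(-0.0546), "jaw": 5}]
```

Call:
carry_out:
  deltas:
    - {"x": -6.5,"y": 18.5,"z": 0,"spin": -0.055,"jaw": 5}
    - {"x": -7.5,"y": 18,"z": 0,"spin": -0.055,"jaw": 5}
    - {"x": -8.5,"y": 17.5,"z": 0,"spin": -0.055,"jaw": 5}
    - {"x": -9.5,"y": 17,"z": 0,"spin": -0.055,"jaw": 5}
    - {"x": -10.5,"y": 16.5,"z": 0,"spin": -0.055,"jaw": 5}

```text
t: 6.43
tcp_pos: [579.6, 118.3, 289.7]
tcp_rot: [-3.141, 0.002, 0.484]
ft_force: [0.4, 0.6, -0.4]
grip_width: 12.7
finger_force: 63.4
```

Call:
carry_out:
  deltas:
    - {"x": -11,"y": 16,"z": 0,"spin": -0.055,"jaw": 5}
    - {"x": -12,"y": 15.5,"z": 0,"spin": -0.055,"jaw": 5}
    - {"x": -13,"y": 15,"z": 0,"spin": -0.055,"jaw": 5}
    - {"x": -13.5,"y": 14,"z": 0,"spin": -0.055,"jaw": 5}
    - {"x": -14.5,"y": 13.5,"z": 0,"spin": -0.055,"jaw": 5}

```text
t: 6.85
tcp_pos: [567.7, 21.0, 289.8]
tcp_rot: [-3.14, 0.002, 0.759]
ft_force: [0.3, -0.1, -0.7]
grip_width: 12.6
finger_force: 63.4
```

Call:
carry_out:
  deltas:
    - {"x": -15,"y": 12.5,"z": 0,"spin": -0.055,"jaw": 5}
    - {"x": -15.5,"y": 11.5,"z": 0,"spin": -0.055,"jaw": 5}
    - {"x": -16.5,"y": 11,"z": 0,"spin": -0.055,"jaw": 5}
    - {"x": -17,"y": 10,"z": 0,"spin": -0.055,"jaw": 5}
    - {"x": -17.5,"y": 9,"z": 0,"spin": -0.055,"jaw": 5}

```text
t: 7.27
tcp_pos: [556.0, -76.3, 289.8]
tcp_rot: [-3.139, 0.001, 1.034]
ft_force: [0.6, -0.8, -0.6]
grip_width: 12.5
finger_force: 63.4
```

Call:
carry_out:
  deltas:
    - {"x": -18,"y": 8,"z": 0,"spin": -0.055,"jaw": 5}
    - {"x": -18.5,"y": 7,"z": 0,"spin": -0.055,"jaw": 5}
    - {"x": -18.5,"y": 6,"z": 0,"spin": -0.055,"jaw": 5}
    - {"x": -19,"y": 5,"z": 0,"spin": -0.055,"jaw": 5}
    - {"x": -19,"y": 4,"z": 0,"spin": -0.055,"jaw": 5}

```text
t: 7.68
tcp_pos: [544.5, -173.5, 289.7]
tcp_rot: [-3.139, -0.0, 1.308]
ft_force: [-0.2, -0.4, -1.3]
grip_width: 12.9
finger_force: 63.4
```

Call:
carry_out:
  deltas:
    - {"x": -19.5,"y": 3,"z": 0,"spin": -0.055,"jaw": 5}
    - {"x": -19.5,"y": 2,"z": 0,"spin": -0.055,"jaw": 5}
    - {"x": -19.5,"y": 0.5,"z": 0,"spin": -0.055,"jaw": 5}
    - {"x": -19.5,"y": 0,"z": 0,"spin": -0.055,"jaw": 5}
    - {"x": -19.5,"y": -1.5,"z": 0,"spin": -0.05,"jaw": 5}

```text
t: 8.1
tcp_pos: [533.4, -270.7, 289.7]
tcp_rot: [-3.14, -0.001, 1.579]
ft_force: [1.1, 0.9, -1.4]
grip_width: 12.8
finger_force: 63.4
```

Call:
carry_out:
  deltas:
    - {"x": 0,"y": 0,"z": 0,"spin": 0,"jaw": 5}
    - {"x": 0,"y": 0,"z": 0,"spin": 0,"jaw": 5}
    - {"x": 0,"y": 0,"z": 0,"spin": 0,"jaw": 5}
    - {"x": 0,"y": 0,"z": 0,"spin": 0,"jaw": 5}

```text
t: 8.43
tcp_pos: [534.1, -269.2, 290.7]
tcp_rot: [-3.141, -0.001, 1.576]
ft_force: [-0.5, 0.4, -1.5]
grip_width: 12.7
finger_force: 63.4
```

Run:
```python
from h import *
s=manip.get_state();print(s['t'],s['tcp_pos'],s['tcp_rot'],s['grip_width'],s['finger_force'],s['joint_pos'])
im=capture('wrist');cv2.imwrite('pics/g.png',cv2.resize(im[0:420],None,fx=1.4,fy=1.4))
print(spot('card_edge','wrist'),spot('card_stand','wrist'))
```

```text
8.4333 [ 534.09653768 -269.19459814  290.70669099] [-3.14069150e+00 -6.89161708e-04  1.57556327e+00] 12.659349861632691 63.41057896614075 [-5.17627757e-01  3.65663192e-01  1.66504751e+00  1.64634725e-04
  1.11200678e+00 -5.22468000e-01]
[(0.82, [532.0, -201.0, 25.0]), (0.35, [532.0, -264.0, 261.0])] [(0.87, [531.0, -195.0, 23.0])]
```

View pics/g.png

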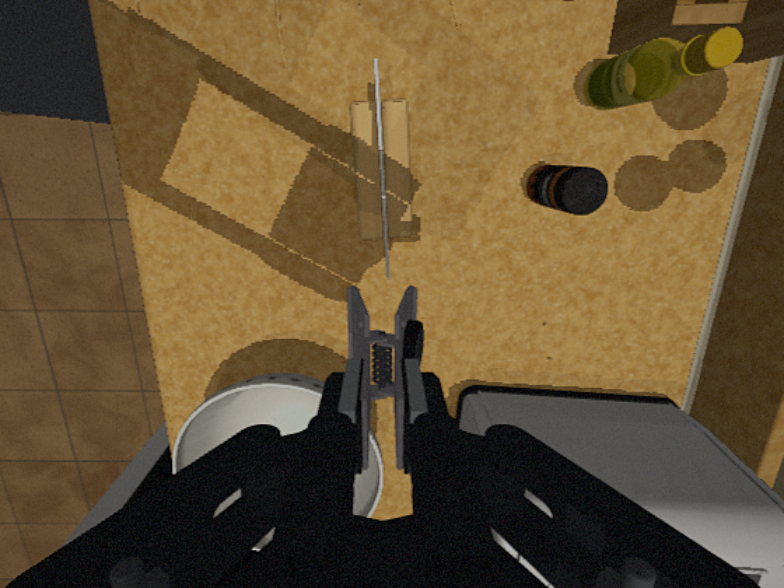

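The view shows the clip held with the magnet on the right (+x, the back side). The card's top edge runs from (376,58) to (388,277), and the clip's hinge is at (381,364).

Run:
```python
from h import *
f=lambda u,v,z:onplane((u/1.4,v/1.4),'wrist',2,z)
T=pose()
for u,v,z in((376,58,112),(388,277,112),(360,290,230),(402,290,230),(381,333,270),(381,395,270)):
    w=f(u,v,z); print((u,v),w.round(1),(T[:3,:3].T@(w-T[:3,3])).round(1))
m=models.silhouettes('card_edge','wrist')[0]['region'];print(m.sum())
```

```text
(376, 58) [ 529.1 -128.9  112. ] [140.4  -4.4 179.2]
(388, 277) [ 538.2 -275.2  112. ] [ -6.    3.9 179.2]
(360, 290) [ 523.4 -248.3  230. ] [ 21.  -10.8  61.2]
(402, 290) [ 543.  -248.2  230. ] [21.   8.8 61.2]
(381, 333) [ 533.4 -252.9  270. ] [16.5 -0.9 21.2]
(381, 395) [ 533.5 -279.9  270. ] [-10.6  -0.9  21.2]
4010
```

Call:
carry_out:
  deltas:
    - {"x": 14,"y": 0.5,"z": 0,"spin": 0,"jaw": 5}
    - {"x": 17,"y": 0,"z": 10,"spin": 0,"jaw": 5}
    - {"x": 17,"y": 0,"z": 25,"spin": 0,"jaw": 5}
    - {"x": 18,"y": 0,"z": 25,"spin": 0,"jaw": 5}
    - {"x": 0,"y": 0,"z": 25,"spin": -0.057,"jaw": 5}

```text
t: 9.05
tcp_pos: [534.2, -200.7, 205.8]
tcp_rot: [3.141, -0.001, 1.633]
ft_force: [0.2, 0.4, -1.2]
grip_width: 12.8
finger_force: 63.4
```

Call:
carry_out:
  deltas:
    - {"x": 0,"y": 0,"z": 0,"spin": 0,"jaw": 5}
    - {"x": 0,"y": 0,"z": 0,"spin": 0,"jaw": 5}
    - {"x": 0,"y": 0,"z": 0,"spin": 0,"jaw": 5}
    - {"x": 0,"y": 0,"z": 0,"spin": 0,"jaw": 5}

```text
t: 9.38
tcp_pos: [535.3, -204.7, 208.0]
tcp_rot: [3.139, 0.001, 1.631]
ft_force: [-0.5, 0.2, -0.3]
grip_width: 12.6
finger_force: 63.4
```

Run:
```python
from h import *
s=manip.get_state();print(s['t'],s['tcp_pos'],s['tcp_rot'],s['grip_width'],s['finger_force'],s['ft_force'])
im=capture('wrist');cv2.imwrite('pics/i.png',cv2.resize(im[120:420,100:460],None,fx=2,fy=2))
```

```text
9.3833 [ 535.34768263 -204.7023641   207.97043727] [3.13945577e+00 1.15210335e-03 1.63127458e+00] 12.620411922519024 63.40679168701172 [-0.51821789  0.1701499  -0.34625453]
```

View pics/i.png

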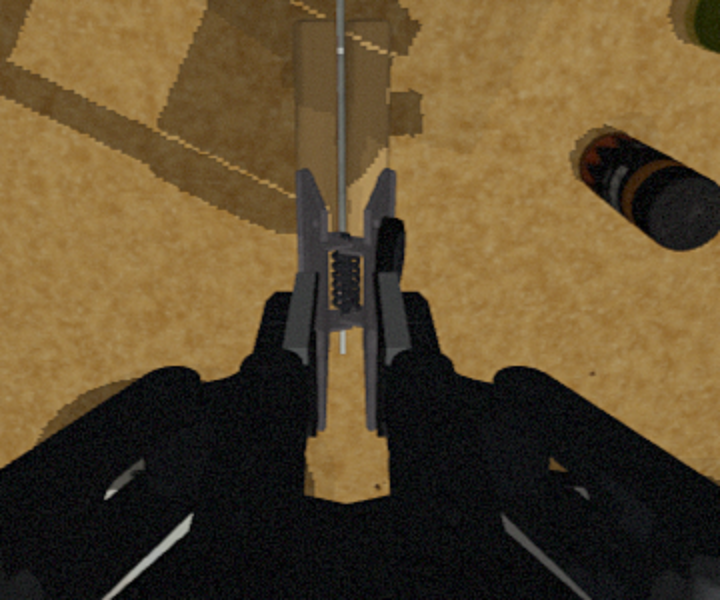

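The view shows the card edge at column 342, nearly parallel, against the jaw centre at 346. That needs about -1.5 mm in y before lowering by 49 mm.

Call:
carry_out:
  deltas:
    - {"x": 2,"y": -1.5,"z": 0,"spin": 0,"jaw": 5}
    - {"x": 0,"y": 0,"z": 0,"spin": 0,"jaw": 5}
    - {"x": 0,"y": 0,"z": 10,"spin": 0,"jaw": 5}
    - {"x": 0,"y": 0,"z": 10,"spin": 0,"jaw": 5}
    - {"x": 0,"y": 0,"z": 10,"spin": 0,"jaw": 5}

```text
t: 9.85
tcp_pos: [532.6, -202.1, 175.2]
tcp_rot: [-3.141, -0.0, 1.633]
ft_force: [-0.6, 0.3, -0.5]
grip_width: 12.5
finger_force: 63.4
```

Call:
carry_out:
  deltas:
    - {"x": 0,"y": 0,"z": 7,"spin": 0,"jaw": 5}
    - {"x": 0,"y": 0,"z": 7,"spin": 0,"jaw": 5}
    - {"x": 0,"y": 0,"z": 5,"spin": 0,"jaw": 5}
    - {"x": 0,"y": 0,"z": 0,"spin": 0,"jaw": 5}
    - {"x": 0,"y": 0,"z": 0,"spin": 0,"jaw": 5}

```text
t: 10.27
tcp_pos: [532.7, -202.1, 157.0]
tcp_rot: [-3.141, -0.0, 1.633]
ft_force: [-0.1, -0.3, -0.6]
grip_width: 12.6
finger_force: 63.4
```

Run:
```python
from h import *
s=manip.get_state();print(s['t'],s['tcp_pos'],s['tcp_rot'],s['grip_width'],s['finger_force'],s['ft_force'])
im=capture('wrist');a=cv2.resize(im[160:340,190:360],None,fx=2.35,fy=2.35)
b=capture('side');print(proj([534,-202,130],'side'))
u,v=proj([534,-202,130],'side').astype(int);b=cv2.resize(b[v-45:v+45,u-45:u+45],(400,400))
a=cv2.resize(a,(400,423));cv2.imwrite('pics/j.png',np.hstack([a[:400],b]))
```

```text
10.2667 [ 532.72846375 -202.11919849  156.96024181] [-3.14103872e+00 -3.12715839e-04  1.63277363e+00] 12.575244731616335 63.40792179107666 [-0.13636379 -0.28917678 -0.60724402]
[297.2516004  172.95580427]
```

View pics/j.png

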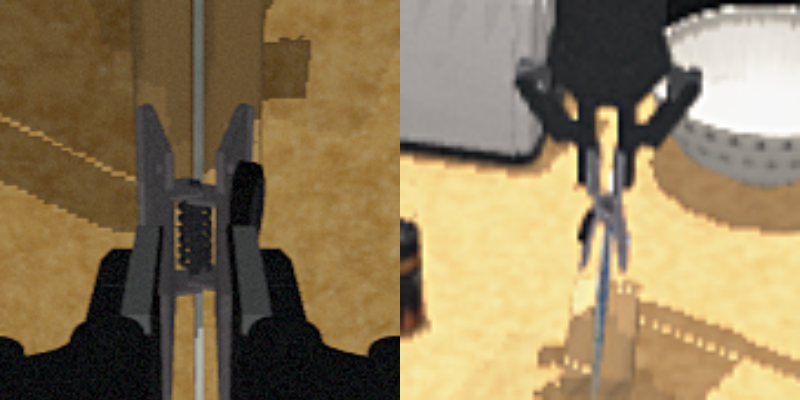

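The views show the card at column 198, midway between the lips at 165 and 228. The magnet is on the back side and the lips are about 17 mm below the edge. I'll hand it in.

```bash
python3 -c "
from h import *
print(job_done())"
```

```text
the job is handed in; nothing more can be done
None
```

I handed the job in with the large clip held wide open over the middle of the card's top edge: magnet behind, lips about 17 mm below the edge by my estimate, and no sign of contact in the last views or force readings. No verdict came back.

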